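# Size a shouldered pin in a ring gauge

## Task

Size the pin that stands alone in the single stand: put its shank right through the rings of the gauge one after another, from the widest towards the narrowest, until one stops it, feeling gently and never forcing it. Then leave it standing fully home, shoulder down on the ring, in the narrowest ring that let it through. The two pins in the double rest stay where they are.

Things in the scene. Friction and masses are not known exactly. Their poses are not given: they have to be found in the camera images.
- gauge: fixed aluminium ring gauge: a bar 70 x 266 mm on two end feet with four steel rings in a row, 60 mm apart, each 43 mm outside, 14 mm high, top face 55 mm above the table, open below. Origin: centre of its underside; y along the row towards the widest ring, z up. Bores 30, 26, 22, 18 mm from +y to -y. Each ring is clamped a little off-centre in its seat
- seat_1 (a point): centre, at the level of the ring's top face, of the seat of the first ring (widest, at the bar's +y end), bore 30 mm. The ring's own centre lies up to 5 mm off it along the bar's x and y, unmeasured. Rings do not yield sideways: a nose less than 2.5 mm off is led in by its cone, one farther off can land on the rim as if stopped: lift and try beside it
- seat_2 (a point): centre, at the level of the ring's top face, of the seat of the second ring (next to the widest), bore 26 mm. The ring's own centre lies up to 5 mm off it along the bar's x and y, unmeasured. Shanks 2 mm or more thinner than the bore pass; a ring too narrow stops the nose at most 10 mm below its top
- seat_3 (a point): centre, at the level of the ring's top face, of the seat of the third ring (next to the narrowest), bore 22 mm. The ring's own centre lies up to 5 mm off it along the bar's x and y, unmeasured. Each ring is spring-backed: it sinks only beyond 3 N of downward load, 3 N more per mm, hard stop at 5 mm
- seat_4 (a point): centre, at the level of the ring's top face, of the seat of the fourth ring (narrowest, at the -y end), bore 18 mm. The ring's own centre lies up to 5 mm off it along the bar's x and y, unmeasured. More than 22 N between pin and gauge is forcing it
- pin_a: one of 3 steel pins alike from above, shank diameter 20, 24 or 28 mm (all differ, which is not told). Origin: centre of the nose's underside, 8 mm over the table when in a stand; z up the axis. Shank z 0-32 mm, the lowest 2 mm a lead-in cone to a flat tip 3 mm thinner; flat shoulder flange 40 mm wide, z 32-37; round grip 18 mm wide, z 37-73, to take from above. About 0.15 kg
- pin_b: one of 3 steel pins alike from above, shank diameter 20, 24 or 28 mm (all differ, which is not told). Origin: centre of the nose's underside, 8 mm over the table when in a stand; z up the axis. Shank z 0-32 mm, the lowest 2 mm a lead-in cone to a flat tip 3 mm thinner; flat shoulder flange 40 mm wide, z 32-37; round grip 18 mm wide, z 37-73, to take from above. About 0.15 kg
- pin_c: one of 3 steel pins alike from above, shank diameter 20, 24 or 28 mm (all differ, which is not told). Origin: centre of the nose's underside, 8 mm over the table when in a stand; z up the axis. Shank z 0-32 mm, the lowest 2 mm a lead-in cone to a flat tip 3 mm thinner; flat shoulder flange 40 mm wide, z 32-37; round grip 18 mm wide, z 37-73, to take from above. About 0.15 kg
- stand_seat (a point): centre of the mouth of the single stand, a fixed grey block 58 x 58 mm, 40 mm high, with one upright hole 33 mm wide right through; the pin to be sized stands here, its shank loose in the hole. z up
- rest_seat_1 (a point): centre of the mouth of one hole of the double rest, a fixed grey block 58 x 112 mm, 40 mm high, with two such holes 54 mm apart; another pin stands here and stays
- rest_seat_2 (a point): centre of the mouth of the other hole of the double rest; another pin stands here and stays
There are look-alikes about, which are no part of the job. What is shaped like the pin_c but blue or purple is not meant.

How it is judged:
By the outcome, as a careful person would: the job done as asked, in the order asked, and still so for the second after the job is handed in, with the robot touching nothing.
It also fails if it takes over 72 s, if anything falls off the work surface, if the arm or the gripper's body presses on something with over 40 N, if the wrist force passes 120 N, or if a joint passes its speed limit or range.

## Robot

A 6-joint arm with a two-finger parallel gripper is mounted at the origin on a cart in front of the work surface, level with it; the furniture and walls round the work are solid. World frame = base frame: x ahead of the robot, y to its left, z up, the work surface at z = 0. Lengths are in m, angles in rad, forces in N, time in s.
With the tool pointing down it reaches from about 0.25 to 0.775 m from the base axis. Payload 4 kg.
Tool frame: the origin (TCP) lies on the mounting face of the last link; the fingertips stand 199 mm ahead of it and the grasp point (between the pads) lies 180 mm ahead of it; x points along the fingers, y is the direction in which the jaws open and shut, and the axes are right-handed (so a half turn about x gives the same grasp; the last joint's range is limited). The gripper opens to 94 mm and grips with 3 to 60 N. Pads are 16 mm wide; open, the fingers measure 119 mm over their backs; the gripper's body (75 mm by 177 mm) begins 78 mm behind the grasp point.
Start: joints at [-1.358, 0.087, 1.371, -0, 1.684, -0.103], TCP at [0.171, -0.523, 0.405] pointing down, gripper open.
Joint ranges: [-3.1, 3.1], [-0.76, 2.03], [0.27, 2.55], [-1.08, 4.22], [0.17, 2.65], [-2.57, 2.57]. Speed limits (rad/s): [2.79, 2.79, 3.14, 3.14, 3.14, 3.14].

## Interface

Orientations are given as [roll, pitch, yaw] about the fixed x, y, z axes, in that order (R = Rz(yaw) Ry(pitch) Rx(roll)).
In Python, from bench import robot gives the robot as it stands. The module is installed in compiled form; this text tells all that it offers.
- The arm moves only by the shell command python3 -m pendant 'ROWS'. ROWS is a JSON object of lists of equal length, an entry for each row: "turn": the turn, a rotation vector about the world's x, y, z in rad, a list of three; "delta_pos": the shift along the world's x, y, z in cm, a list of three; "gripper": the finger opening in cm, from 0 to 9.4. In form: {"turn": [[ax, ay, az], ...], "delta_pos": [[dx, dy, dz], ...], "gripper": [gripper, ...]}. A call has 1 to 8 rows; each row shifts and turns the commanded pose from where the row before left it; what a row does not reach is not made up. A row lasts 1/8 s, in which the tool goes at most 62.5 mm and 10.7 degrees, less where a joint would pass 70% of its speed; a pose out of reach is approached as far as the arm can. A call with a gripper value outside its range is refused whole. The fingers move at their own pace and stop on an object; the grip force is fixed at half the most. Time passes only in rows, so rows that do not move let the fingers close. It gives the time, the measured TCP pose, the force and the opening at its end, in the units of the state.
- robot.get_obs(): the state, without advancing time (a new reading comes with each control period).
- robot.snapshot(name): name is "side" or "top"; returns (picture, depth): 480x640x3 uint8, red, green, blue; 480x640 float32, m along the optical axis (not along the pixel's ray), 0 where there is no reading.
- robot.camera_params(name): a dict with "vertical_fov" (degrees; the focal length in pixels is half the picture's height over the tangent of half this angle, whatever the lens; pixels are square), "cx", "cy" (the principal point, pixels), "R" (3x3) and "t" (3): a world point X has camera coordinates R X + t. Camera axes: x right, y down, z forward; pixel columns grow to the right and rows downward; lengths in m; the calibration is good to about 2 mm. A picture is of the moment at which its call begins. camera_params takes no time and is no camera call.
- robot.close_job(): hands the job in, once; it reports no verdict.
The state is a dict: "time": time; "joint_positions": joint angles; "qvel": joint speeds; "joint_torque": joint torques, N m; "tool_pos": TCP position; "ee_rot": TCP orientation; "wrist_force": force on the tool from outside, world axes, zero at the start; "wrist_torque": the same for the moment, N m; "width": finger opening in m.
Only numpy, scipy, OpenCV 4.12 (cv2) and the standard library are available. Lean on these libraries where they do the work, as an engineer would, in place of code of your own. Each camera call takes 0.05 s, during which the arm holds its last target. There are 200 camera calls.

## Working session

There is one attempt and no reset: what is moved stays moved. The work goes in short steps, Python scripts to look and compute and a shell command to move; the robot and the scene stay as the last step left them, time stands still between calls to the robot, and variables do not carry over. Pictures are saved under pics/ and viewed, and the job is handed in when it is done.

```bash
mkdir -p pics; cat > h.py <<'E'
import numpy as np, cv2
from bench import robot
def snap(n,f=None):
    p,d=robot.snapshot(n)
    if f: cv2.imwrite('pics/'+f,cv2.cvtColor(p,cv2.COLOR_RGB2BGR))
    return p,d
def world(n,d):
    c=robot.camera_params(n); f=240/np.tan(np.radians(c['vertical_fov'])/2)
    v,u=np.mgrid[:480,:640]
    P=np.stack([(u-c['cx'])/f*d,(v-c['cy'])/f*d,d],-1)
    W=(P-np.array(c['t']))@np.array(c['R'])
    W[d==0]=np.nan
    return W
E
python3 - <<'E'
from h import *
for n in('top','side'):
    p,d=snap(n,n+'0.png'); W=world(n,d); np.savez(n+'0.npz',p=p,W=W)
    c=robot.camera_params(n);print(n,c['vertical_fov'],c['cx'],c['cy'],-np.array(c['R']).T@np.array(c['t']),np.round(c['R'],2).tolist())
print(robot.get_obs())
E
```

```text
top 45.93407018359646 318.11238404991605 243.9372513029753 [ 0.28158129 -0.03339522  1.41419739] [[-0.0, -1.0, 0.01], [-0.98, 0.0, -0.18], [0.18, -0.01, -0.98]]
side 47.64487961613684 325.0013945070715 234.53279495048386 [0.56898424 1.14682798 0.50706863] [[-1.0, 0.05, -0.02], [0.03, 0.34, -0.94], [-0.04, -0.94, -0.34]]
{'time': 0.1, 'joint_positions': array([-1.35809317e+00,  8.79083258e-02,  1.37209859e+00, -1.19781366e-05,
        1.68358810e+00, -1.03093265e-01]), 'qvel': array([-0.00175336, -0.00088914, -0.00469104, -0.00065578,  0.00052282,
        0.00123962]), 'joint_torque': array([ 1.45203943e-03, -3.41254306e+01, -3.03301585e+01,  7.19361892e-02,
        3.04717803e-02, -9.16367867e-05]), 'tool_pos': array([ 0.17079308, -0.52271125,  0.40360823]), 'ee_rot': array([-1.66794435,  1.56879392,  1.78944339]), 'wrist_force': array([ 0.15796954,  0.15275625, -0.8530925 ]), 'wrist_torque': array([-0.00518664, -0.02002801,  0.00012676]), 'width': 0.09387756595007822}
```

View pics/top0.png

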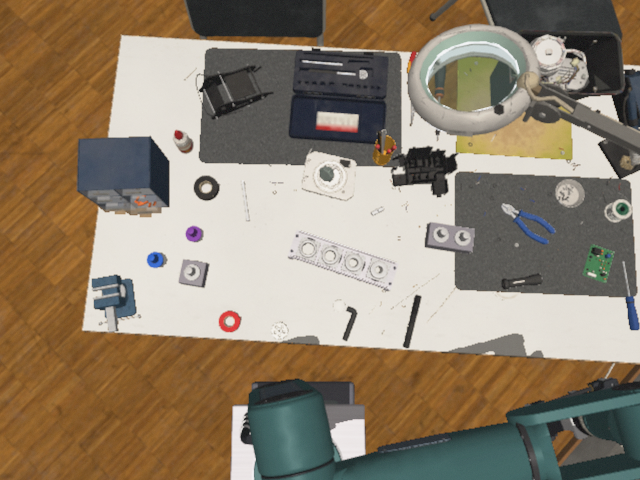

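View pics/side0.png

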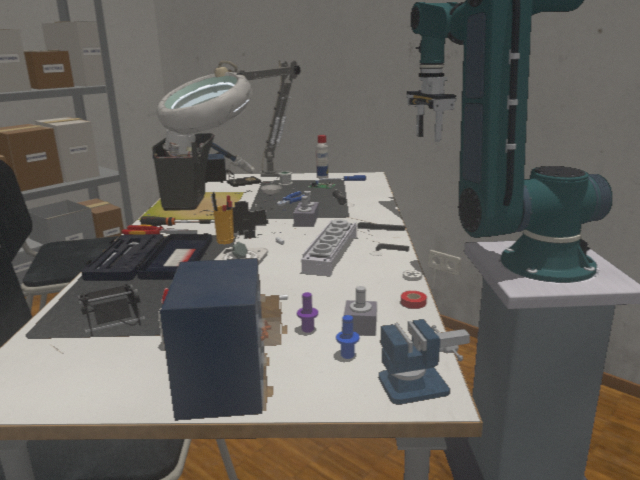

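```bash
python3 - <<'E'
import numpy as np,cv2
z=np.load('top0.npz');p=z['p'][:,:,::-1];W=z['W']
a=cv2.resize(p[225:298,280:405],None,fx=6,fy=6,interpolation=cv2.INTER_CUBIC)
cv2.imwrite('pics/g1.png',a)
b=cv2.resize(p[220:300,140:220],None,fx=5,fy=5,interpolation=cv2.INTER_CUBIC)
cv2.imwrite('pics/s1.png',b)
# gauge points by height
def sel(u0,u1,v0,v1,lo,hi):
    w=W[v0:v1,u0:u1].reshape(-1,3); return w[(w[:,2]>lo)&(w[:,2]<hi)]
g=sel(280,405,225,298,.035,.07)
print(len(g),cv2.minAreaRect((g[:,:2]*1000).astype(np.float32)),np.percentile(g[:,2],[5,50,95]))
for lo,hi in((.03,.05),(.06,.09),(.07,.09)):
    s=sel(170,215,250,292,lo,hi); print(lo,len(s),s.mean(0),s.min(0),s.max(0))
s=sel(170,215,250,292,-.1,.2);print(np.histogram(s[:,2],20))
print(W[272,150:230,2].round(3))
E
```

```text
2530 ((499.8668212890625, -109.09715270996094), (265.5327453613281, 70.36259460449219), 71.32122802734375) [0.03596935 0.04547474 0.05812739]
0.03 509 [0.46689973 0.25732814 0.04162524] [0.43527846 0.22645511 0.03007247] [0.50055226 0.29246763 0.04994598]
0.06 61 [0.46692202 0.25798242 0.07847922] [0.45936953 0.25015851 0.06182066] [0.47719293 0.26735709 0.08812155]
0.07 50 [0.46772453 0.2587515  0.08117227] [0.45936953 0.25109817 0.07013786] [0.47719293 0.26735709 0.08812155]
(array([ 58, 548, 565,  66,  13,  19,  15,   8,  27, 218, 193,  75,   9,
         4,   6,   6,   5,  19,  23,   3]), array([-0.00928202, -0.00424109,  0.00079985,  0.00584079,  0.01088173,
        0.01592266,  0.0209636 ,  0.02600454,  0.03104548,  0.03608641,
        0.04112735,  0.04616829,  0.05120923,  0.05625016,  0.0612911 ,
        0.06633204,  0.07137297,  0.07641391,  0.08145485,  0.08649579,
        0.09153672]))
[-0.002 -0.003 -0.002  0.003  0.003 -0.002 -0.005  0.001 -0.001 -0.006
 -0.005  0.005  0.002 -0.003 -0.003 -0.005  0.001 -0.005 -0.005  0.003
 -0.002 -0.005  0.004  0.002  0.004  0.002 -0.007  0.006  0.002 -0.001
  0.039  0.046  0.042  0.035  0.052  0.049  0.085  0.079  0.085  0.081
  0.085  0.079  0.078  0.065  0.059  0.049  0.046  0.044  0.043  0.056
  0.044  0.04   0.044  0.043  0.034  0.031  0.023  0.006 -0.003  0.002
 -0.004  0.006 -0.002  0.001  0.004  0.003 -0.003  0.001  0.001 -0.001
 -0.002  0.002  0.002  0.004  0.003  0.002  0.001  0.002 -0.003 -0.001]
```

View pics/g1.png

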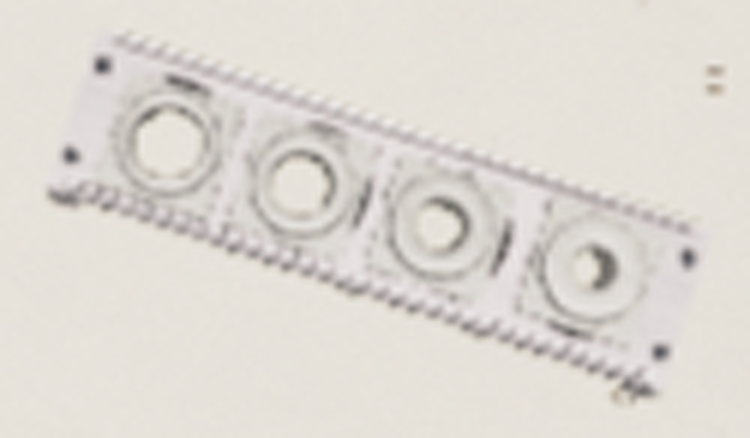

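View pics/s1.png

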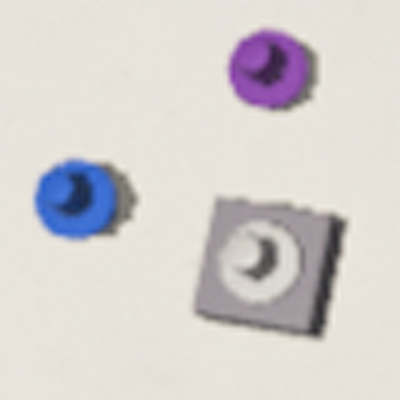

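```bash
cat >> h.py <<'E'
def onplane(n,uv,z):
    c=robot.camera_params(n); f=240/np.tan(np.radians(c['vertical_fov'])/2)
    R=np.array(c['R']);t=np.array(c['t']);C=-R.T@t
    uv=np.atleast_2d(np.array(uv,float))
    D=np.c_[(uv[:,0]-c['cx'])/f,(uv[:,1]-c['cy'])/f,np.ones(len(uv))]@R
    return C+D*((z-C[2])/D[:,2])[:,None]
def proj(n,X):
    c=robot.camera_params(n); f=240/np.tan(np.radians(c['vertical_fov'])/2)
    P=np.atleast_2d(X)@np.array(c['R']).T+np.array(c['t'])
    return P[:,:2]/P[:,2:]*f+[c['cx'],c['cy']]
def rectify(n,p,x0,x1,y0,y1,z,s=2):
    "metric view at height z: col = (y1-y)*1000*s, row=(x1-x)*1000*s"
    H,Wd=int((x1-x0)*1000*s),int((y1-y0)*1000*s)
    r,c=np.mgrid[:H,:Wd]
    X=np.stack([x1-r/1000/s,y1-c/1000/s,np.full(r.shape,z)],-1).reshape(-1,3)
    m=proj(n,X).reshape(H,Wd,2).astype(np.float32)
    return cv2.remap(p,m[...,0],m[...,1],cv2.INTER_CUBIC)
E
python3 - <<'E'
from h import *
z=np.load('top0.npz');p=z['p'][:,:,::-1].copy()
a=rectify('top',p,.43,.57,-.24,.02,.055,3)
g=cv2.GaussianBlur(cv2.cvtColor(a,cv2.COLOR_BGR2GRAY),(0,0),2)
for rr in((62,67),):
    c=cv2.HoughCircles(g,cv2.HOUGH_GRADIENT,1,120,param1=60,param2=10,minRadius=rr[0],maxRadius=rr[1])[0]
    for x,y,r in c:
        print('%.4f %.4f r%.1f'%(.57-y/3000,.02-x/3000,r/3)); cv2.circle(a,(int(x),int(y)),int(r),(0,0,255),1); cv2.circle(a,(int(x),int(y)),2,(0,0,255),-1)
cv2.imwrite('pics/g2.png',a)
b=rectify('top',p,.42,.52,.2,.31,.045,5); cv2.imwrite('pics/s2.png',b)
E
```

```text
0.4965 -0.1255 r21.4
```

View pics/g2.png

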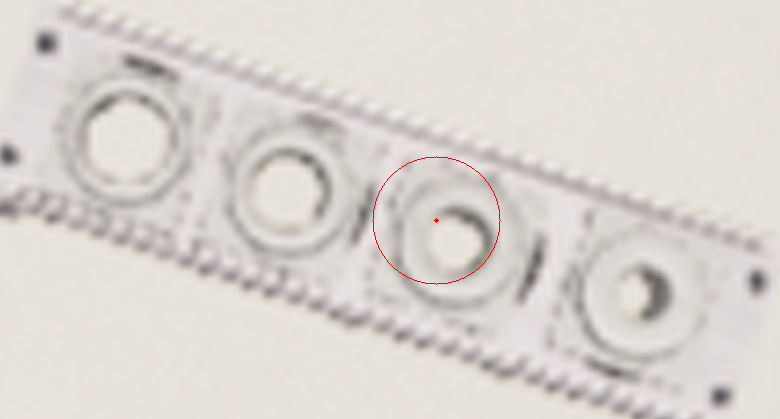

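View pics/s2.png

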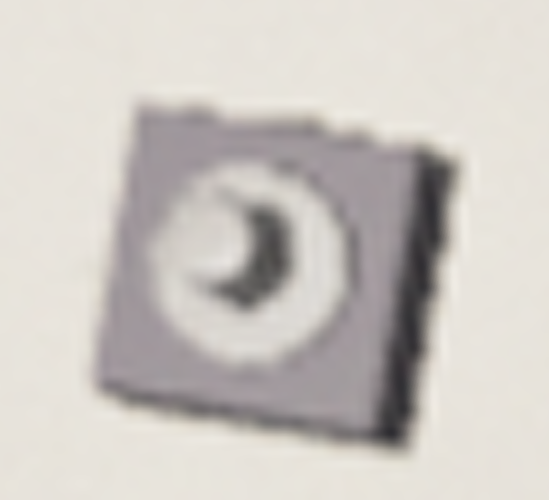

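```bash
python3 - <<'E'
from h import *
from scipy.spatial.transform import Rotation as Ro
o=robot.get_obs();R=Ro.from_euler('xyz',o['ee_rot']).as_matrix();print(R.round(3))
print(onplane('top',[[193,234],[155,260]],.04))
z=np.load('top0.npz');p=z['p'][:,:,::-1].copy();W=z['W']
w=W[130:225,70:175].reshape(-1,3);w=w[w[:,2]>.05];print('box',w.min(0),w.max(0))
w=W[270:330,85:140].reshape(-1,3);w=w[w[:,2]>.03];print('vise',w.min(0),w.max(0))
w=W[20:150,400:640].reshape(-1,3);w=w[w[:,2]>.1];print('lamp',w.min(0),w.max(0))
E
```

```text
[[-0.     0.311 -0.951]
 [ 0.002 -0.951 -0.311]
 [-1.    -0.002 -0.   ]]
[[0.56233376 0.26107588 0.04      ]
 [0.4973893  0.3514193  0.04      ]]
box [0.60041132 0.30584166 0.0501023 ] [0.80994242 0.50239571 0.18550109]
vise [0.32876776 0.37529509 0.03238704] [0.45644563 0.48027884 0.1075095 ]
lamp [ 0.65007266 -0.83743653  0.10015919] [ 1.02125781 -0.22871187  0.45736802]
```

```bash
python3 -m pendant '{"turn":[[0,0,0],[0,0,0],[0,0,0],[0,0,0],[0,0,0],[0,0,0],[0,0,0],[0,0,0]],"delta_pos":[[1.85,4.9,0],[1.85,4.9,0],[1.85,4.9,0],[1.85,4.9,0],[1.85,4.9,0],[1.85,4.9,0],[1.85,4.9,0],[1.85,4.9,0]],"gripper":[9.4,9.4,9.4,9.4,9.4,9.4,9.4,9.4]}'
python3 -m pendant '{"turn":[[0,0,0],[0,0,0],[0,0,0],[0,0,0],[0,0,0],[0,0,0],[0,0,0],[0,0,0]],"delta_pos":[[1.85,4.9,0],[1.85,4.9,0],[1.85,4.9,0],[1.85,4.9,0],[1.85,4.9,0],[1.85,4.9,0],[1.85,4.9,0],[1.85,4.9,0]],"gripper":[9.4,9.4,9.4,9.4,9.4,9.4,9.4,9.4]}'
```

```text
time: 1.1
tool_pos: [0.3188, -0.1291, 0.4044]
ee_rot: [2.709, 1.571, -0.118]
wrist_force: [1.6, -0.5, -0.3]
width: 0.0938
time: 2.1
tool_pos: [0.4671, 0.263, 0.4041]
ee_rot: [0.494, 1.57, -2.331]
wrist_force: [0.9, -0.2, -0.5]
width: 0.0939
```

```bash
python3 -m pendant '{"turn":[[0,0,0],[0,0,0],[0,0,0],[0,0,0],[0,0,0]],"delta_pos":[[0.05,-0.3,-4],[0,0,-4],[0,0,-4],[0,0,-3],[0,0,-0.5]],"gripper":[9.4,7,5,4,4]}'
python3 - <<'E'
from h import *
p,d=snap('top'); b=rectify('top',p[:,:,::-1].copy(),.42,.52,.2,.31,.045,5); cv2.imwrite('pics/s3.png',b)
p,d=snap('side'); u,v=proj('side',[[.467,.26,.06]])[0];u,v=int(u),int(v);print(u,v)
cv2.imwrite('pics/s4.png',cv2.resize(p[v-60:v+60,u-70:u+70,::-1],None,fx=5,fy=5,interpolation=cv2.INTER_CUBIC))
E
```

```text
time: 2.72
tool_pos: [0.4662, 0.2578, 0.2465]
ee_rot: [0.1, 1.564, -2.726]
wrist_force: [0.1, -0.7, 0.0]
width: 0.0576
360 296
```

View pics/s4.png

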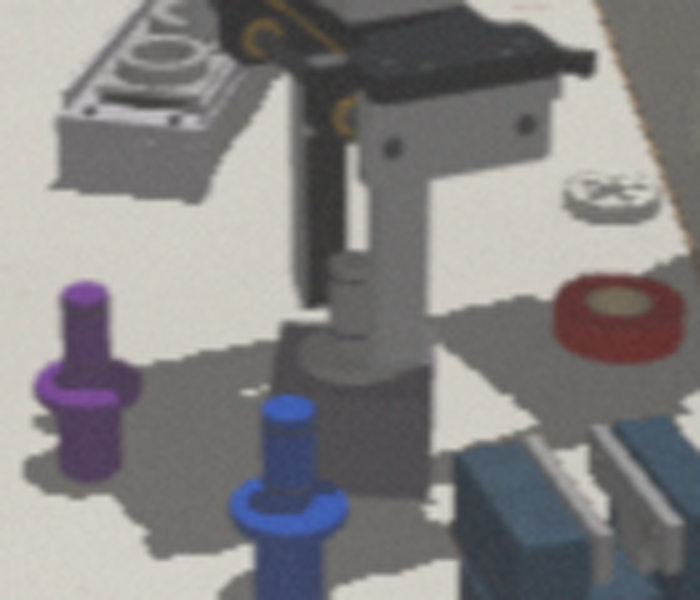

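View pics/s3.png

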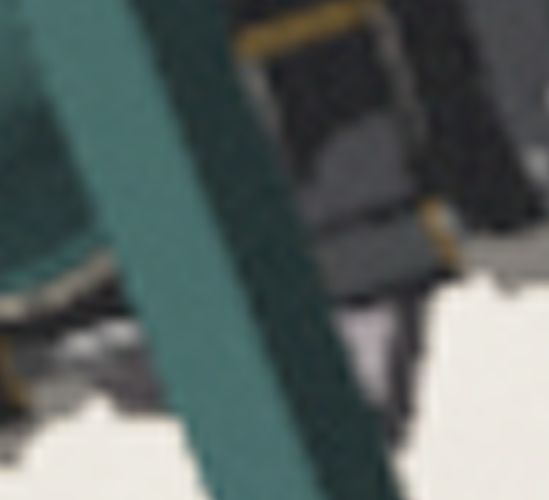

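```bash
python3 -m pendant '{"turn":[[0,0,0],[0,0,0],[0,0,0],[0,0,0],[0,0,0],[0,0,0],[0,0,0],[0,0,0]],"delta_pos":[[0.2,0.05,0],[0,0,0],[0,0,0],[0,0,0],[0,0,0],[0,0,0],[0,0,0],[0,0,0]],"gripper":[3,1,1,1,1,1,1,1]}'
python3 - <<'E'
from h import *
o=robot.get_obs();T=o['tool_pos'];print(T)
p,d=snap('side'); 
print(proj('side',[[T[0],T[1],z] for z in (.045,.06,.081)]))
u,v=proj('side',[[.467,.26,.06]])[0];u,v=int(u),int(v)
cv2.imwrite('pics/s5.png',cv2.resize(p[v-40:v+40,u-50:u+50,::-1],None,fx=8,fy=8,interpolation=cv2.INTER_CUBIC))
E
```

```text
time: 3.82
tool_pos: [0.4695, 0.2589, 0.2506]
ee_rot: [-2.929, 1.569, 0.529]
wrist_force: [-1.9, 0.5, 4.5]
width: 0.0174
[0.46954694 0.25890899 0.25062955]
[[359.40984759 303.71854176]
 [359.46250105 296.35010606]
 [359.53714273 285.90459278]]
```

View pics/s5.png

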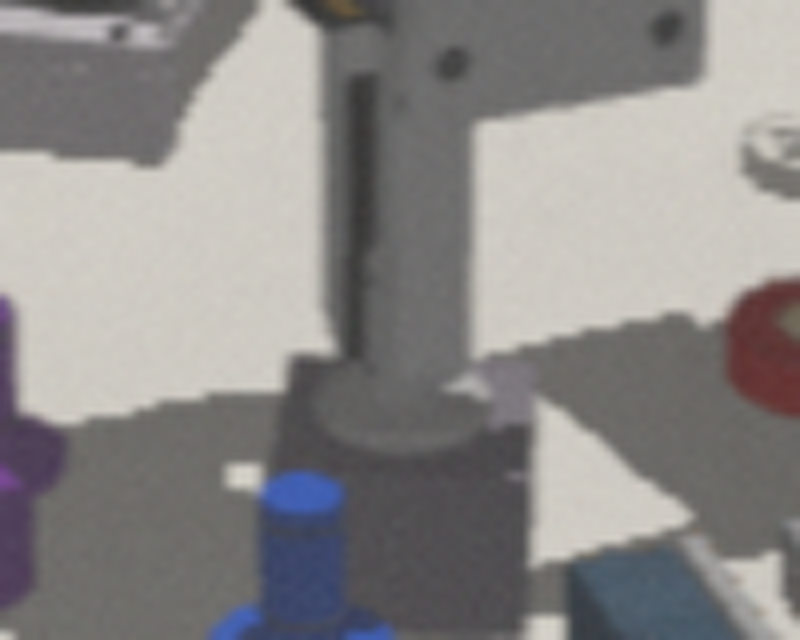

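```bash
python3 -m pendant '{"turn":[[0,0,0],[0,0,0],[0,0,0],[0,0,0],[0,0,0],[0,0,0]],"delta_pos":[[0,0,0.5],[0,0,2],[0,0,3],[0,0,3],[0,0,2.5],[0,0,0]],"gripper":[1,1,1,1,1,1]}'
python3 -m pendant '{"turn":[[0,0,0],[0,0,0],[0,0,0],[0,0,0],[0,0,0],[0,0,0],[0,0,0],[0,0,0]],"delta_pos":[[0.5,-2,0],[0.9,-4.5,0],[0.9,-4.5,0],[0.95,-5,0],[0.95,-5,0],[0.9,-5,0],[0.45,-2.14,0],[0,0,0]],"gripper":[1,1,1,1,1,1,1,1]}'
python3 - <<'E'
from h import *
o=robot.get_obs();T=o['tool_pos'];print(T,o['ee_rot'],o['wrist_force'])
p,d=snap('side'); np.savez('side1.npz',p=p,d=d)
N=[T[0],T[1],T[2]-.2426]
u,v=proj('side',[N])[0];print(u,v)
u,v=int(u),int(v);print(u-50,v-40)
cv2.imwrite('pics/s6.png',cv2.resize(p[v-40:v+40,u-50:u+50,::-1],None,fx=8,fy=8,interpolation=cv2.INTER_CUBIC))
p,d=snap('top','t6.png')
E
```

```text
time: 4.62
tool_pos: [0.4696, 0.2587, 0.3612]
ee_rot: [3.094, 1.568, 0.268]
wrist_force: [0.5, -0.6, -0.9]
width: 0.0175
time: 5.62
tool_pos: [0.5246, -0.0241, 0.3572]
ee_rot: [-0.423, 1.566, 3.031]
wrist_force: [0.1, 0.0, -1.3]
width: 0.0177
[ 0.5245961  -0.02405992  0.35723769] [-0.42324315  1.56646891  3.03106893] [ 0.08604228  0.00820925 -1.32493625]
321.99796626956976 219.65085491252063
271 179
```

View pics/s6.png

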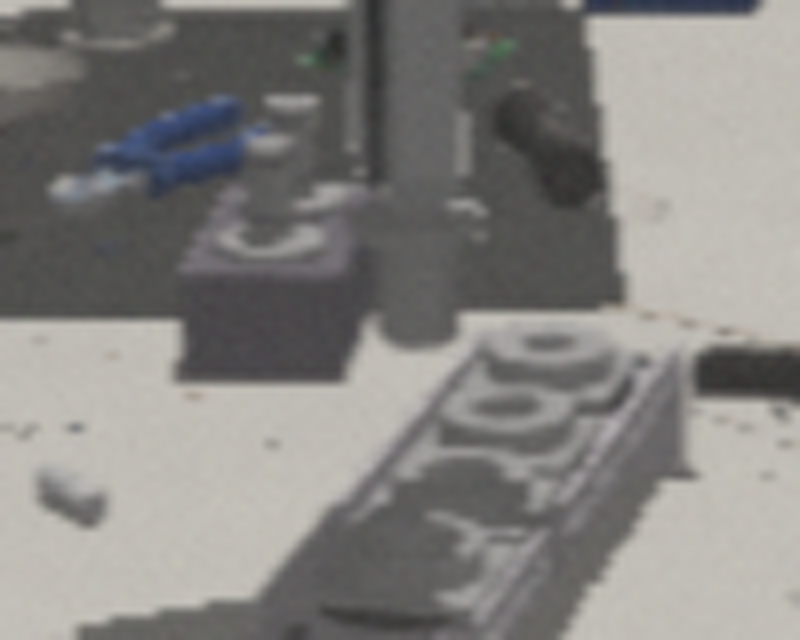

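View pics/t6.png

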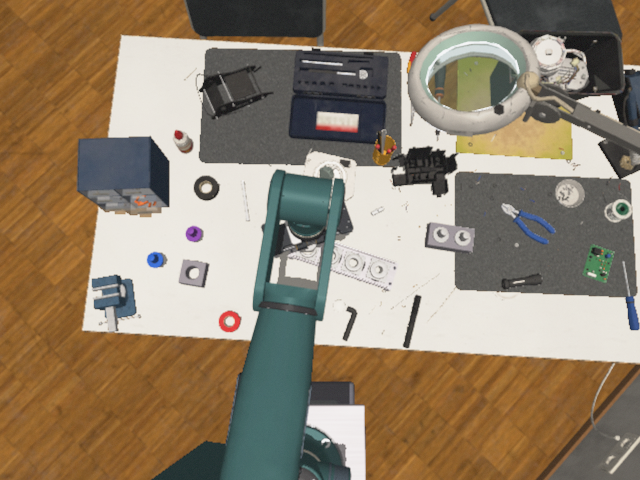

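```bash
python3 - <<'E'
from h import *
z=np.load('side0.npz');p=z['p'][:,:,::-1].copy()
a=rectify('side',p,.43,.57,-.24,.02,.055,3)
for x,y in((.523,-.022),(.5063,-.0763),(.49,-.1333),(.471,-.1933)):
    cv2.circle(a,(int((.02-y)*3000),int((.57-x)*3000)),64,(0,0,255),1)
cv2.imwrite('pics/g3.png',a)
z=np.load('top0.npz');p=z['p'][:,:,::-1].copy()
a=rectify('top',p,.43,.57,-.24,.02,.055,3)
for x,y in((.523,-.022),(.5063,-.0763),(.49,-.1333),(.471,-.1933)):
    cv2.circle(a,(int((.02-y)*3000),int((.57-x)*3000)),64,(0,0,255),1)
cv2.imwrite('pics/g4.png',a)
E
```

```text
(no output)
```

View pics/g3.png

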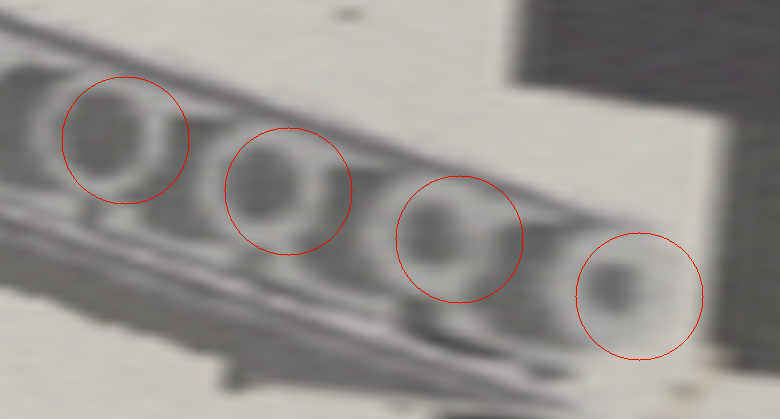

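View pics/g4.png

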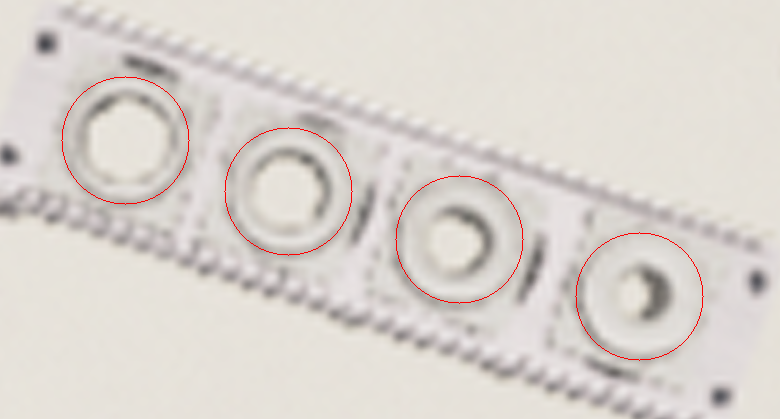

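```bash
python3 -m pendant '{"turn":[[0,0,0],[0,0,0],[0,0,0],[0,0,0],[0,0,0]],"delta_pos":[[0.15,0.05,-2],[0,0,-2],[0,0,-1.0],[0,0,0],[0,0,0]],"gripper":[1,1,1,1,1]}'
python3 - <<'E'
from h import *
o=robot.get_obs();T=o['tool_pos'];print(T,o['ee_rot'],o['wrist_force'])
p,d=snap('side'); 
u,v=proj('side',[[T[0],T[1],T[2]-.2426]])[0];print(u,v)
u,v=int(u),int(v);print(u-50,v-40)
cv2.imwrite('pics/s7.png',cv2.resize(p[v-40:v+40,u-50:u+50,::-1],None,fx=8,fy=8,interpolation=cv2.INTER_CUBIC))
E
```

```text
time: 6.35
tool_pos: [0.5265, -0.0218, 0.3106]
ee_rot: [2.671, 1.569, -0.154]
wrist_force: [0.7, 1.2, -2.1]
width: 0.0177
[ 0.52652647 -0.02182161  0.31055642] [ 2.67107121  1.56933366 -0.15407737] [ 0.67854121  1.15744035 -2.09334014]
321.55163229332265 239.25197772452472
271 199
```

View pics/s7.png

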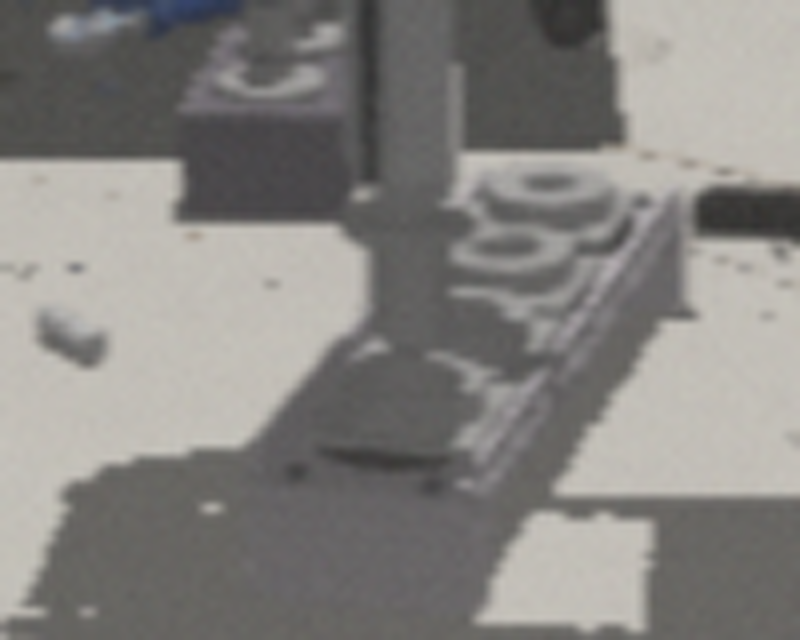

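```bash
python3 -m pendant '{"turn":[[0,0,0],[0,0,0],[0,0,0],[0,0,0],[0,0,0],[0,0,0]],"delta_pos":[[0,0,-0.8],[0,0,-0.3],[0,0,-0.2],[0,0,-0.2],[0,0,-0.2],[0,0,0]],"gripper":[1,1,1,1,1,1]}'
```

```text
time: 7.15
tool_pos: [0.5263, -0.0222, 0.2925]
ee_rot: [-0.187, 1.57, -3.013]
wrist_force: [-0.2, 0.2, -1.8]
width: 0.0174
```

```bash
python3 -m pendant '{"turn":[[0,0,0],[0,0,0],[0,0,0],[0,0,0]],"delta_pos":[[0,0,-0.3],[0,0,-0.3],[0,0,-0.3],[0,0,0]],"gripper":[1,1,1,1]}'
```

```text
time: 7.65
tool_pos: [0.5262, -0.0222, 0.2832]
ee_rot: [-0.367, 1.57, 3.09]
wrist_force: [0.2, 0.0, -1.8]
width: 0.0175
```

```bash
python3 -m pendant '{"turn":[[0,0,0],[0,0,0],[0,0,0],[0,0,0],[0,0,0]],"delta_pos":[[0,0,-0.4],[0,0,-0.4],[0,0,-0.4],[0,0,-0.2],[0,0,0]],"gripper":[1,1,1,1,1]}'
```

```text
time: 8.28
tool_pos: [0.5262, -0.0222, 0.2694]
ee_rot: [-0.322, 1.57, 3.135]
wrist_force: [0.4, -0.4, -1.5]
width: 0.0175
```

```bash
python3 -m pendant '{"turn":[[0,0,0],[0,0,0],[0,0,0],[0,0,0],[0,0,0],[0,0,0],[0,0,0],[0,0,0]],"delta_pos":[[0,0,0.5],[0,0,2],[0,0,2],[0,0,0.3],[-0.6,-1.8,0],[-0.6,-1.8,0],[-0.47,-1.83,0],[0,0,-0.2]],"gripper":[1,1,1,1,1,1,1,1]}'
python3 - <<'E'
from h import *
o=robot.get_obs();T=o['tool_pos'];print(T,o['ee_rot'],o['wrist_force'])
p,d=snap('side'); 
u,v=proj('side',[[T[0],T[1],T[2]-.2426]])[0];print(u,v)
u,v=int(u),int(v);print(u-50,v-40)
cv2.imwrite('pics/s8.png',cv2.resize(p[v-40:v+40,u-50:u+50,::-1],None,fx=8,fy=8,interpolation=cv2.INTER_CUBIC))
E
```

```text
time: 9.28
tool_pos: [0.5091, -0.0783, 0.3154]
ee_rot: [-0.072, 1.57, -2.901]
wrist_force: [0.6, -0.4, -1.3]
width: 0.0174
[ 0.50913381 -0.07831987  0.31535399] [-0.07209387  1.57041759 -2.90104718] [ 0.55696288 -0.43317929 -1.25184245]
327.7629098082057 228.87230292462957
277 188
```

View pics/s8.png

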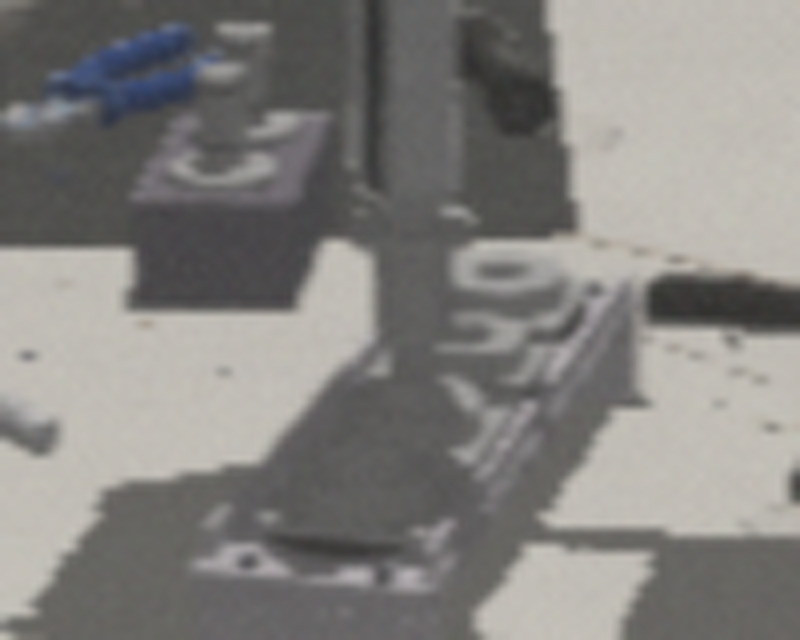

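```bash
python3 -m pendant '{"turn":[[0,0,0],[0,0,0],[0,0,0],[0,0,0],[0,0,0],[0,0,0],[0,0,0],[0,0,0]],"delta_pos":[[0,0,-0.8],[0,0,-0.6],[0,0,-0.1],[0,0,-0.1],[0,0,-0.1],[0,0,-0.1],[0,0,-0.1],[0,0,0]],"gripper":[1,1,1,1,1,1,1,1]}'
```

```text
time: 10.32
tool_pos: [0.5096, -0.0765, 0.2966]
ee_rot: [0.071, 1.571, -2.755]
wrist_force: [0.2, 0.4, -1.6]
width: 0.0175
```

Nose about 1 mm below the ring top, unloaded. Continue gently.

```bash
python3 -m pendant '{"turn":[[0,0,0],[0,0,0],[0,0,0],[0,0,0]],"delta_pos":[[0,0,-0.1],[0,0,-0.1],[0,0,-0.1],[0,0,0]],"gripper":[1,1,1,1]}'
```

```text
time: 10.82
tool_pos: [0.5096, -0.0765, 0.2936]
ee_rot: [-0.133, 1.571, -2.959]
wrist_force: [-0.4, -0.4, -1.2]
width: 0.0173
```

```bash
python3 -m pendant '{"turn":[[0,0,0],[0,0,0],[0,0,0],[0,0,0]],"delta_pos":[[0,0,-0.15],[0,0,-0.15],[0,0,-0.15],[0,0,0]],"gripper":[1,1,1,1]}'
```

```text
time: 11.32
tool_pos: [0.5095, -0.0765, 0.289]
ee_rot: [-0.35, 1.57, 3.107]
wrist_force: [-0.1, -0.4, -1.7]
width: 0.0171
```

```bash
python3 -m pendant '{"turn":[[0,0,0],[0,0,0],[0,0,0],[0,0,0]],"delta_pos":[[0,0,-0.15],[0,0,-0.15],[0,0,-0.15],[0,0,0]],"gripper":[1,1,1,1]}'
```

```text
time: 11.82
tool_pos: [0.5095, -0.0765, 0.2845]
ee_rot: [-0.308, 1.57, -3.134]
wrist_force: [0.5, 0.7, -0.7]
width: 0.0172
```

```bash
python3 -m pendant '{"turn":[[0,0,0],[0,0,0],[0,0,0],[0,0,0],[0,0,0],[0,0,0],[0,0,0]],"delta_pos":[[0,0,-0.2],[0,0,-0.2],[0,0,-0.2],[0,0,-0.3],[0,0,-0.3],[0,0,-0.3],[0,0,0]],"gripper":[1,1,1,1,1,1,1]}'
```

```text
time: 12.7
tool_pos: [0.5095, -0.0765, 0.2693]
ee_rot: [-0.478, 1.57, 2.979]
wrist_force: [0.3, -0.7, -1.8]
width: 0.0173
```

```bash
python3 -m pendant '{"turn":[[0,0,0],[0,0,0],[0,0,0],[0,0,0],[0,0,0],[0,0,0],[0,0,0],[0,0,0]],"delta_pos":[[0,0,0.5],[0,0,2],[0,0,2],[0,0,0.3],[-0.6,-2,0],[-0.6,-2,0],[-0.43,-1.7,0],[0,0,-0.2]],"gripper":[1,1,1,1,1,1,1,1]}'
python3 -m pendant '{"turn":[[0,0,0],[0,0,0],[0,0,0],[0,0,0],[0,0,0],[0,0,0]],"delta_pos":[[0,0,-0.7],[0,0,-0.5],[0,0,-0.1],[0,0,-0.1],[0,0,-0.1],[0,0,0]],"gripper":[1,1,1,1,1,1]}'
python3 - <<'E'
from h import *
o=robot.get_obs();T=o['tool_pos'];print(T)
p,d=snap('side'); 
u,v=proj('side',[[T[0],T[1],T[2]-.2426]])[0];u,v=int(u),int(v);print(u-50,v-40)
cv2.imwrite('pics/s9.png',cv2.resize(p[v-40:v+40,u-50:u+50,::-1],None,fx=8,fy=8,interpolation=cv2.INTER_CUBIC))
E
```

```text
time: 13.7
tool_pos: [0.4931, -0.1344, 0.3154]
ee_rot: [-0.797, 1.571, 2.658]
wrist_force: [0.4, 0.4, -1.5]
width: 0.0174
time: 14.45
tool_pos: [0.4933, -0.1335, 0.3008]
ee_rot: [2.073, 1.571, -0.753]
wrist_force: [0.5, -0.6, -1.0]
width: 0.0175
[ 0.49334639 -0.13346324  0.30076848]
282 186
```

View pics/s9.png

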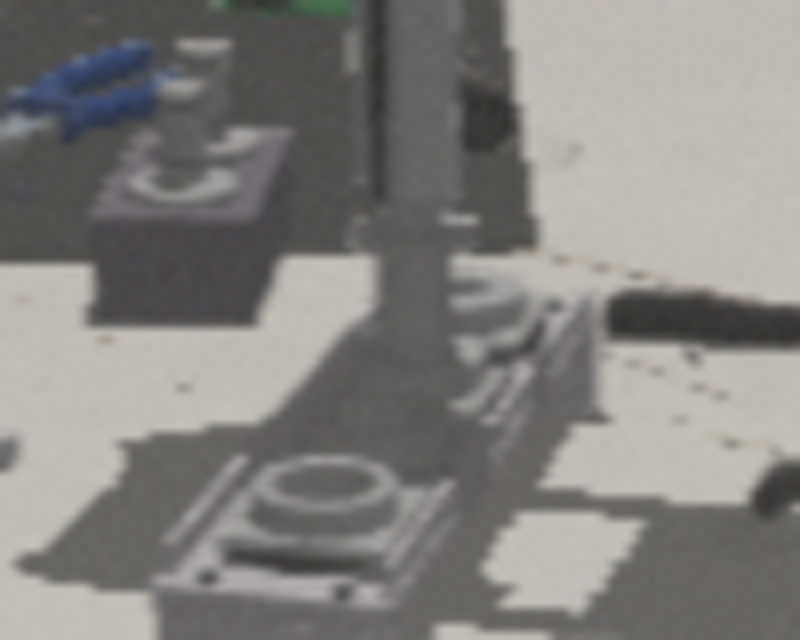

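```bash
python3 -m pendant '{"turn":[[0,0,0],[0,0,0],[0,0,0],[0,0,0],[0,0,0]],"delta_pos":[[0,0,-0.1],[0,0,-0.1],[0,0,-0.1],[0,0,-0.1],[0,0,0]],"gripper":[1,1,1,1,1]}'
```

```text
time: 15.12
tool_pos: [0.4933, -0.1335, 0.2972]
ee_rot: [2.411, 1.57, -0.414]
wrist_force: [-1.1, -0.4, 2.0]
width: 0.0181
```

```bash
python3 -m pendant '{"turn":[[0,0,0],[0,0,0],[0,0,0]],"delta_pos":[[0,0,-0.1],[0,0,-0.1],[0,0,0]],"gripper":[1,1,1]}'
```

```text
time: 15.5
tool_pos: [0.4934, -0.1335, 0.2956]
ee_rot: [2.438, 1.57, -0.388]
wrist_force: [-1.0, 1.5, 4.9]
width: 0.0173
```

```bash
python3 -m pendant '{"turn":[[0,0,0],[0,0,0],[0,0,0],[0,0,0],[0,0,0],[0,0,0],[0,0,0]],"delta_pos":[[0,0,0.5],[0.2,0,0],[0,0,0],[0,0,-0.3],[0,0,-0.1],[0,0,-0.1],[0,0,0]],"gripper":[1,1,1,1,1,1,1]}'
python3 -m pendant '{"turn":[[0,0,0],[0,0,0],[0,0,0],[0,0,0],[0,0,0],[0,0,0],[0,0,0]],"delta_pos":[[0,0,0.5],[-0.4,0,0],[0,0,0],[0,0,-0.3],[0,0,-0.1],[0,0,-0.1],[0,0,0]],"gripper":[1,1,1,1,1,1,1]}'
python3 -m pendant '{"turn":[[0,0,0],[0,0,0],[0,0,0],[0,0,0],[0,0,0],[0,0,0],[0,0,0]],"delta_pos":[[0,0,0.5],[0.2,0.2,0],[0,0,0],[0,0,-0.3],[0,0,-0.1],[0,0,-0.1],[0,0,0]],"gripper":[1,1,1,1,1,1,1]}'
python3 -m pendant '{"turn":[[0,0,0],[0,0,0],[0,0,0],[0,0,0],[0,0,0],[0,0,0],[0,0,0]],"delta_pos":[[0,0,0.5],[0,-0.4,0],[0,0,0],[0,0,-0.3],[0,0,-0.1],[0,0,-0.1],[0,0,0]],"gripper":[1,1,1,1,1,1,1]}'
```

```text
time: 16.38
tool_pos: [0.4954, -0.1335, 0.2958]
ee_rot: [2.501, 1.57, -0.324]
wrist_force: [-0.6, 1.1, 5.2]
width: 0.0172
time: 17.25
tool_pos: [0.4914, -0.1335, 0.2956]
ee_rot: [2.431, 1.57, -0.395]
wrist_force: [-0.9, 0.4, 5.4]
width: 0.0177
time: 18.12
tool_pos: [0.4934, -0.1315, 0.2957]
ee_rot: [2.567, 1.57, -0.258]
wrist_force: [-2.3, 1.1, 3.8]
width: 0.0175
time: 19.0
tool_pos: [0.4933, -0.1355, 0.2958]
ee_rot: [2.212, 1.57, -0.614]
wrist_force: [-2.7, 1.2, 5.0]
width: 0.0173
```

```bash
python3 -m pendant '{"turn":[[0,0,0],[0,0,0],[0,0,0],[0,0,0],[0,0,0],[0,0,0],[0,0,0],[0,0,0]],"delta_pos":[[0,0,0.5],[0,0,1.2],[0.5,2,0],[0.6,2,0],[0.52,1.9,0],[0,0,0],[0,0,-0.5],[0,0,-0.5]],"gripper":[1,1,1,1,1,1,1,1]}'
python3 -m pendant '{"turn":[[0,0,0],[0,0,0],[0,0,0],[0,0,0],[0,0,0],[0,0,0]],"delta_pos":[[0,0,-0.3],[0,0,-0.2],[0,0,-0.1],[0,0,-0.1],[0,0,-0.1],[0,0,0]],"gripper":[1,1,1,1,1,1]}'
```

```text
time: 20.0
tool_pos: [0.5093, -0.0772, 0.3012]
ee_rot: [0.266, 1.57, -2.56]
wrist_force: [-0.2, -0.0, -0.7]
width: 0.0173
time: 20.75
tool_pos: [0.5095, -0.0765, 0.2937]
ee_rot: [0.819, 1.571, -2.007]
wrist_force: [0.5, 0.4, -1.0]
width: 0.0174
```

```bash
python3 -m pendant '{"turn":[[0,0,0],[0,0,0],[0,0,0],[0,0,0],[0,0,0],[0,0,0],[0,0,0],[0,0,0]],"delta_pos":[[0,0,-0.3],[0,0,-0.3],[0,0,-0.4],[0,0,-0.4],[0,0,-0.4],[0,0,-0.4],[0,0,-0.3],[0,0,0]],"gripper":[1,1,1,1,1,1,1,1]}'
python3 -m pendant '{"turn":[[0,0,0],[0,0,0],[0,0,0]],"delta_pos":[[0,0,-0.1],[0,0,-0.1],[0,0,0]],"gripper":[1,1,1]}'
```

```text
time: 21.75
tool_pos: [0.5094, -0.0765, 0.2683]
ee_rot: [-0.41, 1.57, 3.048]
wrist_force: [-0.4, -0.6, -1.3]
width: 0.0174
time: 22.12
tool_pos: [0.5095, -0.0765, 0.2667]
ee_rot: [1.719, 1.571, -1.107]
wrist_force: [-0.9, -0.1, -1.8]
width: 0.0173
```

```bash
python3 -m pendant '{"turn":[[0,0,0],[0,0,0],[0,0,0]],"delta_pos":[[0,0,-0.05],[0,0,-0.05],[0,0,0]],"gripper":[1,1,1]}'
```

```text
time: 22.5
tool_pos: [0.5095, -0.0765, 0.2657]
ee_rot: [1.692, 1.571, -1.133]
wrist_force: [-0.0, 1.2, -1.6]
width: 0.0174
```

```bash
python3 -m pendant '{"turn":[[0,0,0],[0,0,0]],"delta_pos":[[0,0,-0.05],[0,0,0]],"gripper":[1,1]}'
```

```text
time: 22.75
tool_pos: [0.5095, -0.0765, 0.2656]
ee_rot: [2.448, 1.57, -0.378]
wrist_force: [-0.5, 0.9, 1.7]
width: 0.0172
```

```bash
python3 -m pendant '{"turn":[[0,0,0],[0,0,0],[0,0,0],[0,0,0],[0,0,0],[0,0,0]],"delta_pos":[[0,0,0],[0,0,0],[0,0,0],[0,0,0],[0,0,0],[0,0,0]],"gripper":[2.2,3,4,5,5,5]}'
python3 -m pendant '{"turn":[[0,0,0],[0,0,0],[0,0,0],[0,0,0],[0,0,0],[0,0,0],[0,0,0],[0,0,0]],"delta_pos":[[0,0,1],[0,0,3],[0,0,4],[0,0,4],[0,3,3],[0,5,0],[0,5,0],[0,5,0]],"gripper":[5,5,5,5,5,5,5,5]}'
python3 -m pendant '{"turn":[[0,0,0],[0,0,0],[0,0,0],[0,0,0]],"delta_pos":[[-2,5,0],[-2,5,0],[-2,5,0],[0,0,0]],"gripper":[5,5,5,5]}'
python3 - <<'E'
from h import *
p,d=snap('side'); W=world('side',d)
u,v=proj('side',[[.507,-.0765,.07]])[0];u,v=int(u),int(v)
cv2.imwrite('pics/s10.png',cv2.resize(p[v-40:v+40,u-50:u+50,::-1],None,fx=8,fy=8,interpolation=cv2.INTER_CUBIC))
p,d=snap('top'); W=world('top',d); w=W[225:298,280:405].reshape(-1,3)
t=w[w[:,2]>.075];print(len(t),t.mean(0),t[:,2].max(),t.max(0)-t.min(0))
cv2.imwrite('pics/t10.png',cv2.resize(p[215:305,280:480,::-1],None,fx=4,fy=4,interpolation=cv2.INTER_CUBIC))
E
```

```text
time: 23.5
tool_pos: [0.5095, -0.0765, 0.2652]
ee_rot: [0.904, 1.571, -1.922]
wrist_force: [-0.7, -0.4, 0.1]
width: 0.0502
time: 24.5
tool_pos: [0.5092, 0.1049, 0.4164]
ee_rot: [2.845, 1.569, 0.019]
wrist_force: [1.3, 0.4, 0.5]
width: 0.0498
time: 25.0
tool_pos: [0.4479, 0.2562, 0.4161]
ee_rot: [-2.49, 1.569, 0.973]
wrist_force: [0.0, -0.4, -0.6]
width: 0.0501
52 [ 0.50671073 -0.07724785  0.09499487] 0.1015320510080802 [0.01553788 0.01657688 0.02220432]
```

View pics/s10.png

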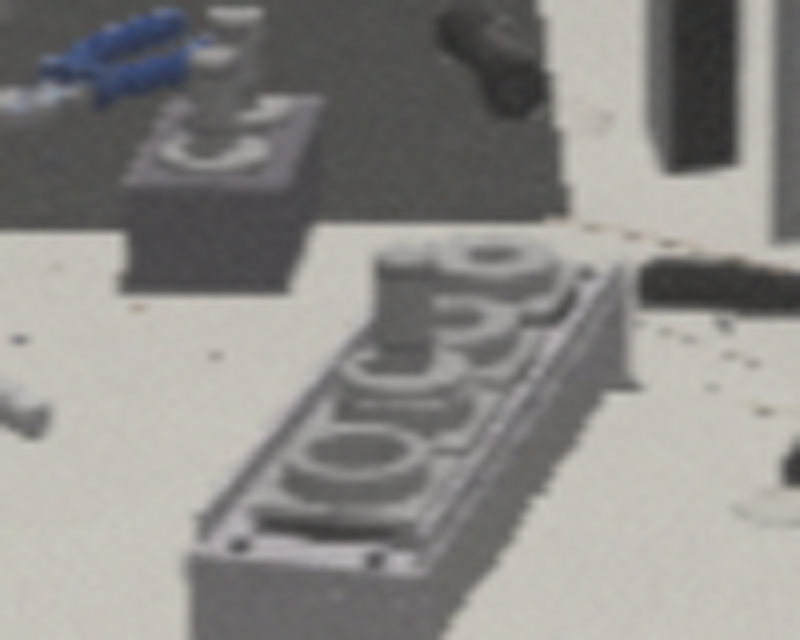

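View pics/t10.png

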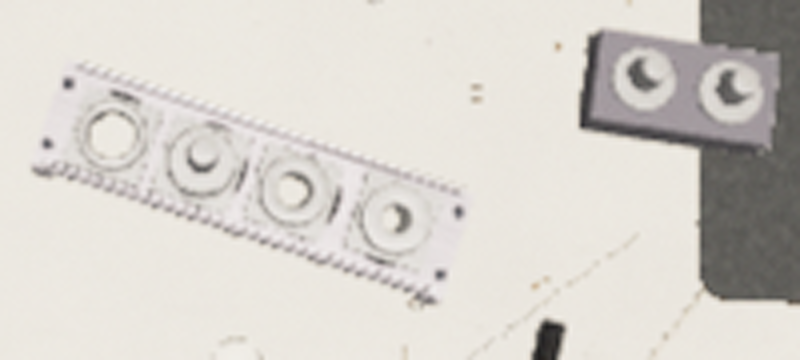

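```bash
python3 -c "
from bench import robot
print(robot.close_job())"
```

```text
the job is handed in; nothing more can be done
None
```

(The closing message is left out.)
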